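# Throw the locking power lever of the vanity tool steriliser

## Robot

A 6-joint arm with a two-finger parallel gripper is mounted at the origin on the work surface. World frame = base frame: x ahead of the robot, y to its left, z up, the work surface at z = 0. Lengths are in mm, angles in degrees, forces in N, time in s.
With the tool pointing down it reaches from about 375 to 825 mm from the base axis. Payload 5.5 kg.
Tool frame: the origin (TCP) lies at the very end of the fingers, on their centre line; the grasp point (between the pads) lies 19 mm behind it (robot.pinch_z is the distance from the TCP to the grasp point, in mm); z points along the fingers, y is the direction in which the jaws open and shut (so a half turn about z gives the same grasp; the last joint's range is limited). The gripper opens to 85 mm and grips with 20 to 120 N. Pads are 22 mm wide; open, the fingers measure 114 mm over their backs; the gripper's body (76 mm by 85 mm) begins 54 mm behind the grasp point. The pads swing forward as they close: fully open they stand 13 mm farther back than shut.
Start: joints at [73.052, 17.962, -2.699, 69.339, 0, 90], TCP at [174.9, 573.938, 231.299] pointing down, gripper open.
Joint ranges: [-152.73, 152.73], [-39.44, 99.34], [-58.76, 71.6], [-118.89, 123.64], [-81.53, 83.1], [-180, 180]. Speed limits (degrees/s): [136.94, 136.94, 172.46, 180, 180, 180].

## Interface

Orientations are given as a 3x3 rotation matrix whose columns are the frame's x, y, z axes.
In Python, from rig import robot gives the robot as it stands.
- The arm moves only by the tool play_rows, never from a script. Its argument "rows" is one flat list of numbers, 7 for each row, row after row: the gripper command: -1 is fully open, 1 is shut, values between are in proportion, then the shift along the tool's x, y, z in cm, then the turn, a rotation vector about the tool's x, y, z in degrees. A call has 1 to 8 rows; each row shifts and turns the pose as measured when the row begins, along the tool's axes as they then stand; what a row does not reach is not made up. A row lasts 1/12 s, in which the tool goes at most 41.7 mm and 7.16 degrees, less where a joint would pass 70% of its speed; a pose out of reach is approached as far as the arm can. A call with a gripper value outside its range is refused whole. The fingers move at their own pace and stop on an object; "grip_force" is the grip in N (left out, the last holds). Time passes only in rows, so rows that do not move let the fingers close. It gives the time, the measured TCP pose, the force and the opening at its end, in the units of the state.
- robot.observe(): the state, without advancing time (a new reading comes with each control period).
- robot.grab_frame(name): name is "scene" or "top" or "wrist"; returns a dict with "img" (400x640x3 uint8, blue, green, red), "range_z" (400x640 float32, mm along the optical axis (not along the pixel's ray), 0 where there is no reading), "K" (3x3 intrinsics, pixels), "k1" (the pictures are not rectified: a ray, as slopes to the right and down, at radius r is drawn at 1 + k1 r^2 times it, then the intrinsics apply), "xyz" and "orientation" of the camera in the world; the wrist camera has in their place "hand_eye" (4x4, takes a point from camera to tool coordinates, whose origin is the TCP and whose axes are the flange's). Camera axes: x right, y down, z forward; pixel columns grow to the right and rows downward; lengths in mm; the calibration is good to about 2 mm. A picture is of the moment at which its call begins: read the wrist's pose just before it.
- robot.sign_off(): hands the job in, once; it reports no verdict.
Trained networks look in the newest picture that a camera, given by its name, has taken for a name from the list of things; names that differ only in an ending like _2 or _b are one class to them, and where a whole thing is asked for, a point or a joint stands for the part that bears it (a point fixed in the world has none). Each returns a list of dicts, best first, with "confidence" (0 to 1); they miss things now and then, are a little off and sometimes report something else, mostly with a low value. They report only what shows in the picture. A call takes as long as a camera call.
- robot.recognise(camera, query): "point" ([row, column] in pixels, amid what is visible of it).
- robot.cut_out(camera, query): "pixels" (400x640 bool, what is visible of it) and "point" ([row, column] in pixels, amid what is visible of it).
- robot.pinpoint(camera, query): "point" ([row, column] in pixels: a listed point, or the origin of a listed thing).
The state is a dict: "time": time; "joint_positions": joint angles; "qvel": joint speeds; "tau": joint torques, N m; "tool_pos": TCP position; "eef_rot": TCP orientation; "ft_force": force on the tool from outside, world axes, zero at the start; "torque": the same for the moment, N m; "grip_width": finger opening in mm.
Only numpy, scipy, OpenCV 4.12 (cv2) and the standard library are available. Lean on these libraries where they do the work, as an engineer would, in place of code of your own. Each camera call takes 0.05 s, during which the arm holds its last target.

## Task

Switch on the tool steriliser on the vanity: take its locking lever (the one on top of the white box with the crossbar head and the guard), pull it outward along its own length until its pin clears the guard, swing it over to lean the other way, towards the back of the box, and leave it fully home in the notch there. Do not move the slim plain dimmer lever beside it.

Things in the scene. Friction and masses are not known exactly. Their poses are not given: they have to be found in the camera images.
- lock_plate: Locking lever's square aluminium plate, 64 x 64 x 4 mm, level on the deck of a low white box (200 deep, 280 wide, deck 85 mm above the table). Origin: centre of its underside; z up; +x to the back of the box, away from its drawer front; y along the pivot axis, which lies 10 mm above the origin. The lever swings in the x-z plane, at the start leaning 0.42 rad from upright towards -x.
- lock_head (a point): Centre of the locking lever's crossbar head: steel cylinder 18 mm thick, 26 mm long along the plate's y (pinch its flat ends from above), 66 mm from the pivot along the lever when home: 27 mm to -x and 70 mm above the plate's origin at the start. Below it, on the lever, a cross pin sits behind a steel guard (up to 30 mm above the pivot, 26 mm wide in y) that blocks the swing.
- lock_flip (a joint): Swing of the locking lever about its pivot, rad: 0 leaning 0.42 rad to the plate's -x (off), 0.42 upright, 0.84 leaning 0.42 rad to +x (on); hard stops at both ends. Light friction, it stays where left. Locked, it has only about 0.1 rad of play at either end.
- lock_pull (a joint): How far the locking lever is pulled out along its own length, m: 0 home, 0.018 at the stop. A spring draws it home: 4 N at home, 8.5 N fully out. About 0.010 clears the guard; 0.013 to 0.016 is comfortable for the whole swing.
- dimmer_tip (a point): Top of the dimmer lever: slim plain round steel bat, 11 mm thick, 61 mm long from its pivot, no head, no guard, on a like plate on the same deck, 136 mm from the locking lever's along y, on either side. It swings loosely the same way, starts at any lean and stays where left. To be left alone.

How it is judged:
By the outcome, as a careful person would: the job done as asked, in the order asked, and still so for the second after the job is handed in, with the robot touching nothing.
It also fails if it takes over 32 s, if anything falls off the work surface, if the arm or the gripper's body presses on something with over 40 N, if the wrist force passes 120 N, or if a joint passes its speed limit or range.

## Working session

There is one attempt and no reset: what is moved stays moved. The work goes in short steps, Python scripts to look and compute and a tool call to move; the robot and the scene stay as the last step left them, time stands still between calls to the robot, and variables do not carry over. Pictures are saved under pics/ and viewed, and the job is handed in when it is done.

Besides the shell and the picture viewer there is one more tool, called after "Emit:" by a JSON object that holds its "op" and its "data", one argument or row to a line. play_rows: Moves the arm, as the interface text tells. Its arguments: {"type":"object","properties":{"rows":{"type":"array","items":{"type":"number"}},"grip_force":{"type":"number"}},"required":["rows"]}

```bash
ls; mkdir -p pics
cat > h.py <<'E'
import numpy as np, cv2
from rig import robot
def ray(f,p):
    r,c=p; K=np.array(f["K"]); d=np.array([(c-K[0,2])/K[0,0],(r-K[1,2])/K[1,1]])
    u=d.copy()
    for _ in range(20): u=d/(1+f["k1"]*(u@u))
    return np.array([u[0],u[1],1.])
def campose(f,s=None):
    if "hand_eye" in f:
        H=np.array(f["hand_eye"]); R=np.array(s["eef_rot"]).reshape(3,3)
        return R@H[:3,:3], R@H[:3,3]+np.array(s["tool_pos"])
    return np.array(f["orientation"]).reshape(3,3), np.array(f["xyz"])
def world(f,p,s=None,z=None):
    R,t=campose(f,s); v=ray(f,p)
    if z is None: z=f["range_z"][int(round(p[0])),int(round(p[1]))]
    return R@(v*z)+t
def atheight(f,p,h,s=None):
    R,t=campose(f,s); d=R@ray(f,p); return t+d*(h-t[2])/d[2]
E
python3 - <<'E'
from h import *
s=robot.observe(); print(s)
for n in ["scene","top","wrist"]:
    s=robot.observe(); f=robot.grab_frame(n); cv2.imwrite(f"pics/{n}0.png",f["img"])
    print(n,campose(f,s)[1].round(0))
    for q in ["lock_plate","lock_head","dimmer_tip"]:
        for d in robot.pinpoint(n,q)[:3]:
            p=d["point"]; print(n,q,p,round(d["confidence"],2),world(f,p,s).round(1))
E
```

```text
pics
{'time': 0.0, 'joint_positions': array([ 7.30528989e+01,  1.80045858e+01, -2.75498236e+00,  6.93409354e+01,
       -6.10875686e-04,  8.99994758e+01]), 'qvel': array([ 0.01846121, -0.03085273,  0.0004057 ,  0.01562594,  0.13041395,
       -0.04217644]), 'tau': array([-6.51418159e-04, -5.39586890e+01,  3.39753306e+01,  1.90566306e-02,
       -6.44322586e-05, -2.16355318e-05]), 'tool_pos': array([174.72298902, 573.37389536, 230.42468559]), 'eef_rot': array([[-9.56576955e-01,  2.91479463e-01, -5.01106341e-04],
       [ 2.91479894e-01,  9.56575478e-01, -1.68105074e-03],
       [-1.06457280e-05, -1.75411682e-03, -9.99998461e-01]]), 'ft_force': array([ 0.85192063, -0.23272463,  1.00490419]), 'torque': array([ 0.01410027, -0.01390193,  0.03901639]), 'grip_width': 85.4657399098055}
scene [ 875. -100.  735.]
scene lock_plate [235.7, 306.1] 0.67 [547.6  -6.8  99.4]
scene lock_head [197.1, 304.5] 0.69 [519.9   2.4 163.2]
scene dimmer_tip [231.0, 214.2] 0.63 [ 521.1 -134.9  149.3]
top [421.  30. 781.]
top lock_plate [196.3, 328.1] 0.57 [536.2   2.1 119.9]
top lock_head [204.7, 334.2] 0.72 [515.3  -6.  160.4]
top dimmer_tip [205.5, 414.6] 0.47 [ 514.9 -138.8  153.6]
wrist [109. 596. 374.]
```

View pics/scene0.png

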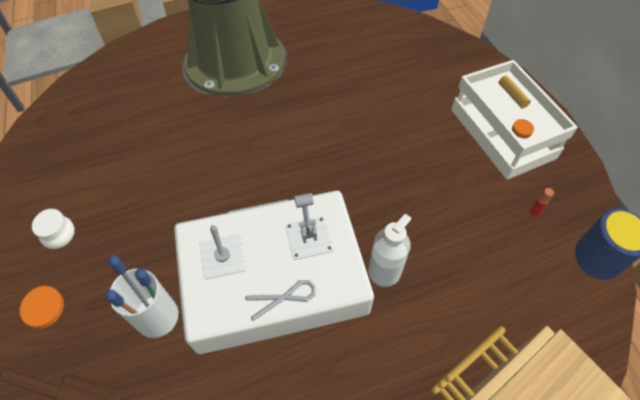

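View pics/top0.png

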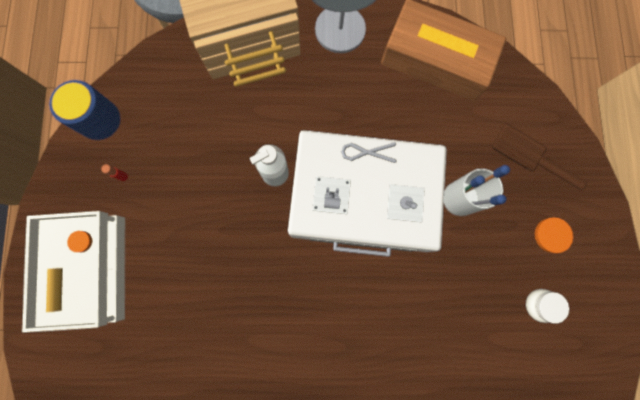

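Run:
```python
from h import *
for n in ["top","scene"]:
    f=robot.grab_frame(n); R,t=campose(f)
    K=np.array(f["K"]); 
    rr,cc=np.mgrid[0:400,0:640]
    pts=np.stack([cc.ravel(),rr.ravel()],1).astype(np.float64)[:,None]
    u=cv2.undistortPoints(pts,K,np.array([f["k1"],0,0,0.]))[:,0]
    z=f["range_z"].ravel(); P=(np.c_[u,np.ones(len(u))]*z[:,None])@R.T+t
    m=(z>0)&(P[:,2]>78)&(P[:,2]<94)&(P[:,0]>400)&(P[:,0]<720)&(P[:,1]>-240)&(P[:,1]<110)
    mm=cv2.morphologyEx(m.reshape(400,640).astype(np.uint8),cv2.MORPH_OPEN,np.ones((5,5)))
    l,lab,st,_=cv2.connectedComponentsWithStats(mm); k=1+np.argmax(st[1:,4]); m=(lab==k).ravel()
    print(n,"deckz",np.median(P[m,2]),cv2.minAreaRect(P[m,:2].astype(np.float32)))
    for q in ["lock_plate","lock_head","dimmer_tip"]:
        for d in robot.cut_out(n,q)[:1]:
            mk=d["pixels"].ravel()&(z>0); X=P[mk]
            print(q,d["confidence"],mk.sum(),X.min(0).round(),X.max(0).round(),np.median(X,0).round(1))
            if q=="lock_plate":
                print(cv2.minAreaRect(X[:,:2].astype(np.float32)))
            if q=="lock_head":
                h=X[X[:,2]>155]; print("head",len(h),h.mean(0).round(1),h.min(0).round(1),h.max(0).round(1))
    b=(z>0)&(P[:,0]>500)&(P[:,0]<640)&(P[:,1]>60)&(P[:,1]<150)&(P[:,2]>95)
    if b.any(): print("bottle",P[b].min(0).round(),P[b].max(0).round())
    print("plate pt", [atheight(f,d["point"],85).round(1) for d in robot.pinpoint(n,"lock_plate")[:1]],"head",[atheight(f,d["point"],155).round(1) for d in robot.pinpoint(n,"lock_head")[:1]])
print(robot.observe()["time"])
```

```text
top deckz 84.55222606975798 ((557.63671875, -74.79573059082031), (279.28515625, 199.16053771972656), 83.80590057373047)
lock_plate 0.56 1172 [510. -40.  84.] [578.  28. 166.] [543.8  -4.2  88.8]
((543.9032592773438, -4.871307373046875), (63.61379623413086, 66.8119888305664), 83.58997344970703)
lock_head 0.62 193 [510. -15. 116.] [539.  11. 166.] [519.4  -2.2 161.8]
head 164 [518.8  -1.4 162. ] [510.1 -14.  155.6] [528.3  10.7 165.6]
dimmer_tip 0.53 46 [ 512. -141.  115.] [ 528. -134.  155.] [ 518.  -136.2  148.7]
bottle [579.  79.  95.] [633. 134. 152.]
plate pt [array([541.5,  -3.1,  85. ])] head [array([519.6,  -3.4, 155. ])]
scene deckz 84.14573114850577 ((557.427734375, -72.14784240722656), (279.27935791015625, 198.95675659179688), 83.8258285522461)
lock_plate 0.79 1758 [408. -36.  -2.] [580.  39. 166.] [544.6  -2.8  88.8]
((491.74652099609375, 2.135906219482422), (63.81719970703125, 171.20953369140625), 84.39073944091797)
lock_head 0.95 377 [410. -13.  -2.] [541.  39. 166.] [526.5  -1.  156.7]
head 201 [522.3  -0.  161.5] [511.8 -12.8 155.1] [530.1  13.1 165.8]
dimmer_tip 0.69 176 [ 484. -145.   85.] [ 533. -130.  154.] [ 523.3 -135.8  134.6]
bottle [580.  81.  95.] [635. 138. 151.]
plate pt [array([543. ,   4.1,  85. ])] head [array([521. ,   2.2, 155. ])]
1.2
```

Emit:
{"op": "play_rows", "data": {
  "rows": [-0.3,-2.8,-2.75,0,0,0,0,-0.3,-2.8,-2.75,0,0,0,0,-0.3,-2.8,-2.75,0,0,0,0,-0.3,-2.8,-2.75,0,0,0,0,-0.3,-2.8,-2.75,0,0,0,0,-0.3,-2.8,-2.75,0,0,0,0,-0.3,-2.8,-2.75,0,0,0,0,-0.3,-2.8,-2.75,0,0,0,0],
  "grip_force": 60
}}

```text
time: 1.87
tool_pos: [327.6, 295.2, 229.1]
eef_rot: [[-0.961, 0.278, 0.001], [0.278, 0.961, 0.004], [0.0, 0.004, -1.0]]
ft_force: [1.4, 0.4, -0.1]
grip_width: 55.2
```

Emit:
{"op": "play_rows", "data": {
  "rows": [-0.3,-2.85,-2.9,0,0,0,0,-0.3,-2.85,-2.9,0,0,0,0,-0.3,-2.85,-2.9,0,0,0,0,-0.3,-2.85,-2.9,0,0,0,0,-0.3,-2.85,-2.9,0,0,0,0,-0.3,-2.85,-2.9,0,0,0,0,-0.3,-2.85,-2.9,0,0,0,0,-0.3,-2.0,-2.3,0,0,0,0]
}}

```text
time: 2.53
tool_pos: [478.5, 6.7, 231.0]
eef_rot: [[-0.961, 0.278, 0.009], [0.278, 0.961, 0.006], [-0.007, 0.009, -1.0]]
ft_force: [0.3, -0.2, 0.2]
grip_width: 55.8
```

Emit:
{"op": "play_rows", "data": {
  "rows": [-0.3,0,0,0,0,0,-5,-0.3,0,0,0,0,0,-5,-0.3,0,0,0,0,-6,0,-0.3,0,0,0,0,-6,0,-0.3,0,0,0,0,-6,0,-0.3,0,0,0,0,-6,0,-0.3,0,0,0,0,0,0]
}}

```text
time: 3.12
tool_pos: [480.6, -3.1, 223.2]
eef_rot: [[-0.902, 0.114, 0.416], [0.104, 0.994, -0.045], [-0.419, 0.003, -0.908]]
ft_force: [-3.0, 0.3, -1.2]
grip_width: 55.5
```

```bash
cat > plan.py <<'E'
from h import *
from scipy.spatial.transform import Rotation as Ro
X=np.array([np.cos(np.radians(-6.2)),np.sin(np.radians(-6.2)),0]); Y=np.array([-X[1],X[0],0]); Z=np.array([0,0,1.])
O=np.array([544.,-3.7,85.])
def R_des(lean): # lean: + towards +x (deg)
    a=np.radians(lean); z=-(np.sin(a)*X+np.cos(a)*Z); return np.c_[np.cross(Y,z),Y,z]
def tcp(lean,pull=0,back=0,O=O,pz=None):
    pz=robot.pinch_z if pz is None else pz
    a=np.radians(lean); up=np.sin(a)*X+np.cos(a)*Z
    return O+10*Z+(66+pull-pz+back)*up
def delta(T,R,s):
    Rc=np.array(s["eef_rot"]).reshape(3,3)
    return (Rc.T@(T-np.array(s["tool_pos"]))/10).round(2), Ro.from_matrix(Rc.T@R).as_rotvec(degrees=True).round(2)
E
python3 - <<'E'
from plan import *
s=robot.observe(); f=robot.grab_frame("wrist"); cv2.imwrite("pics/w1.png",f["img"])
print(robot.pinch_z,s["time"],s["tool_pos"],s["joint_positions"].round(1),s["ft_force"])
print(delta(tcp(-24,0,100),R_des(-24),s), delta(tcp(-24,0,0),R_des(-24),s))
for q,h in (("lock_plate",85),("lock_head",155),("dimmer_tip",140)):
    for d in robot.pinpoint("wrist",q)[:2]: print(q,d,atheight(f,d["point"],h,s).round(1),world(f,d["point"],s).round(1))
E
```

```text
18.700000000000003 3.1167 [480.55692402  -3.14968114 223.22717375] [  2.  -15.1 -43.5  37.1  -3.4   7.8] [-3.01939814  0.30840357 -1.22223662]
(array([-0.55,  0.63, -0.44]), array([ 0.03,  0.76, -0.37])) (array([-0.42,  0.63,  9.56]), array([ 0.03,  0.76, -0.37]))
lock_plate {'point': [186.5, 323.3], 'confidence': 0.9} [545.6   0.6  85. ] [541.7   0.9  90. ]
lock_head {'point': [217.0, 323.8], 'confidence': 0.78} [520.    1.7 155. ] [512.8   2.2 162.6]
dimmer_tip {'point': [223.4, 151.2], 'confidence': 0.77} [ 525.  -145.6  140. ] [ 513.2 -134.4  153. ]
```

View pics/w1.png

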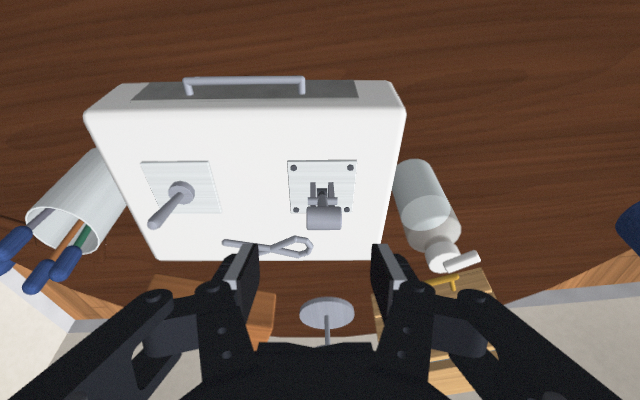

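Run:
```python
from plan import *
s=robot.observe(); f=robot.grab_frame("wrist"); R,t=campose(f,s); K=np.array(f["K"])
rr,cc=np.mgrid[0:400,0:640]
u=cv2.undistortPoints(np.stack([cc.ravel(),rr.ravel()],1).astype(float)[:,None],K,np.array([f["k1"],0,0,0.]))[:,0]
z=f["range_z"].ravel(); P=(np.c_[u,np.ones(len(u))]*z[:,None])@R.T+t
L=np.c_[(P-O)@X,(P-O)@Y,(P-O)@Z]
m=(z>0)&(L[:,2]>58)&(abs(L[:,0])<60)&(abs(L[:,1])<30)&(L[:,2]<90)
print(m.sum(),np.percentile(L[m],[1,5,50,95,99],axis=0).round(1), "mid",(L[m].min(0)+L[m].max(0))/2)
for d in robot.cut_out("wrist","lock_plate")[:1]:
    mk=d["pixels"].ravel()&(z>0)&(L[:,2]<9)&(L[:,2]>-3); print(d["confidence"],mk.sum(),np.percentile(L[mk],[0.5,50,99.5],axis=0).round(1), cv2.minAreaRect(P[mk][:,:2].astype(np.float32)))
m=(z>0)&(abs(L[:,2])<4)&(L[:,0]>-80)&(L[:,0]<110)&(abs(L[:,1])>50)&(L[:,1]>-220)&(L[:,1]<70)
print("deck z",np.median(L[m,2]),"y edges",np.percentile(L[m],[.5,99.5],axis=0).round(1))
```

```text
827 [[-34.1 -10.   66. ]
 [-33.8  -9.1  69. ]
 [-30.2   2.6  77.5]
 [-21.2  14.1  80.3]
 [-19.6  15.   80.7]] mid [-26.78324046   2.43164336  72.27796906]
0.93 2861 [[-31.6 -29.2   0.1]
 [-10.8   1.6   4.3]
 [ 36.   35.    7.7]] ((555.9530029296875, -2.198192596435547), (65.42070770263672, 87.76382446289062), 83.15990447998047)
deck z 0.2929606376165452 y edges [[ -77.6 -202.1   -3.4]
 [ 107.9   69.1    3.9]]
```

```bash
sed -i 's/^O=.*/O=np.array([544.7,-1.6,85.3])/' plan.py
python3 - <<'E'
from plan import *
s=robot.observe()
print(s["tool_pos"],delta(tcp(-24,0,50,pz=20),R_des(-24),s), delta(tcp(-24,0,0,pz=20),R_des(-24),s))
E
```

```text
[490.62440913  -3.01328685 230.94841996] (array([0.72, 0.71, 4.96]), array([ 0.09,  1.08, -0.42])) (array([0.81, 0.7 , 9.96]), array([ 0.09,  1.08, -0.42]))
```

Emit:
{"op": "play_rows", "data": {
  "rows": [-0.3,0.4,0.35,1.7,0,0.5,0,-0.3,0.35,0.35,1.7,0,0.5,0,-0.3,0,0,1.6,0,0,0,-0.3,0,0,0,0,0,0,-0.3,0,0,0,0,0,0]
}}

```text
time: 3.83
tool_pos: [516.7, 2.8, 186.9]
eef_rot: [[-0.906, 0.115, 0.407], [0.107, 0.993, -0.042], [-0.409, 0.005, -0.912]]
ft_force: [-0.6, 0.4, 0.7]
grip_width: 55.5
```

```bash
cat > st.py <<'E'
from plan import *
import sys
s=robot.observe()
l,p,b=map(float,sys.argv[1:4])
print(s["time"],s["tool_pos"].round(1),s["grip_width"].round(1),s["ft_force"].round(1),s["joint_positions"].round(0))
print(delta(tcp(l,p,b,pz=20),R_des(l),s))
# lever estimate from tool pos
v=s["tool_pos"]-20*0-(O+10*Z); g=s["tool_pos"]-20*np.array(s["eef_rot"]).reshape(3,3)[:,2]-(O+10*Z)
print("grasp pt: lean",np.degrees(np.arctan2(g@X,g@Z)).round(1),"r",np.hypot(g@X,g@Z).round(1),"y",(g@Y).round(1))
E
python3 st.py -24 0 0
```

```text
Traceback (most recent call last):
  File "st.py", line 5, in <module>
    print(s["time"],s["tool_pos"].round(1),s["grip_width"].round(1),s["ft_force"].round(1),s["joint_positions"].round(0))
                                           ^^^^^^^^^^^^^^^^^^^^^
AttributeError: 'float' object has no attribute 'round'
```

```bash
sed -i 's/s\["grip_width"\].round(1)/round(s["grip_width"],1)/' st.py; python3 st.py -24 0 0
```

```text
3.8333 [516.7   2.8 186.9] 55.5 [-0.6  0.4  0.7] [  3.  -8. -43.  31.  -3.   8.]
(array([ 1.15, -0.15,  4.92]), array([ 0.12,  0.15, -0.49]))
grasp pt: lean -18.4 r 115.8 y 1.3
```

Emit:
{"op": "play_rows", "data": {
  "rows": [-0.3,0.6,-0.1,0,0,0,0,-0.3,0.5,0,0,0,0,0,-0.3,0,0,1.5,0,0,0,-0.3,0,0,1.5,0,0,0,-0.3,0,0,0,0,0,0,-0.3,0,0,0,0,0,0]
}}

```text
time: 4.33
tool_pos: [520.7, 1.6, 159.3]
eef_rot: [[-0.905, 0.116, 0.41], [0.108, 0.993, -0.042], [-0.413, 0.006, -0.911]]
ft_force: [-0.7, -0.8, 0.4]
grip_width: 55.6
```

```bash
python3 st.py -24 0 0
```

```text
4.3333 [520.7   1.6 159.3] 55.6 [-0.7 -0.8  0.4] [  2.  -6. -46.  27.  -3.   8.]
(array([ 0.4 , -0.07,  2.23]), array([ 0.14,  0.37, -0.54]))
grasp pt: lean -21.5 r 88.4 y 0.5
```

Emit:
{"op": "play_rows", "data": {
  "rows": [-0.3,0.45,0,0.5,0,0,0,-0.3,0,0,1.0,0,0,0,-0.3,0,0,0.75,0,0,0,-0.3,0,0,0,0,0,0,-0.3,0,0,0,0,0,0]
}}

```text
time: 4.75
tool_pos: [525.8, 1.3, 139.4]
eef_rot: [[-0.903, 0.116, 0.414], [0.108, 0.993, -0.042], [-0.416, 0.007, -0.909]]
ft_force: [-0.1, 0.0, 0.0]
grip_width: 55.4
```

```bash
python3 st.py -24 0 0
python3 - <<'E'
from plan import *
f=robot.grab_frame("wrist"); cv2.imwrite("pics/w2.png",f["img"])
f=robot.grab_frame("scene"); cv2.imwrite("pics/s2.png",cv2.resize(f["img"][100:330,160:420],None,fx=2.5,fy=2.5))
E
```

```text
4.75 [525.8   1.3 139.4] 55.4 [-0.1  0.   0. ] [  2.  -5. -47.  23.  -3.   8.]
(array([ 0.05, -0.08,  0.2 ]), array([ 0.18,  0.6 , -0.56]))
grasp pt: lean -23.8 r 68.0 y 0.8
```

View pics/w2.png

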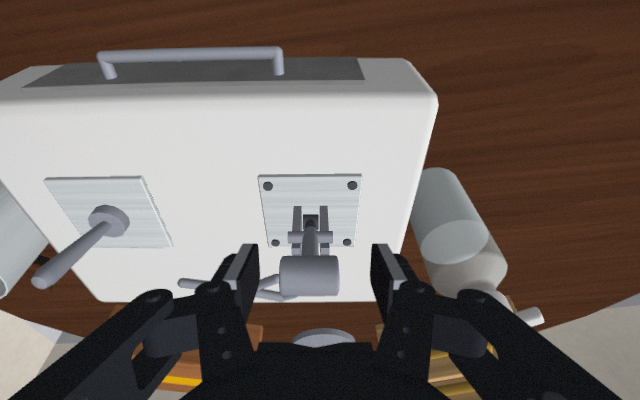

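View pics/s2.png

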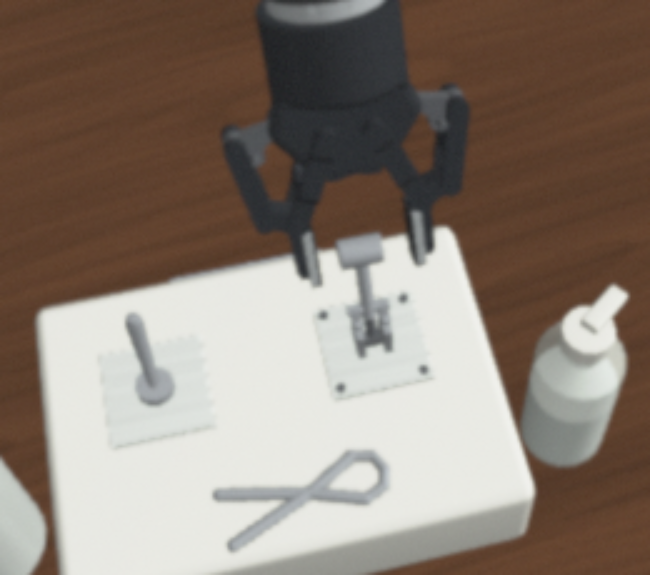

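Emit:
{"op": "play_rows", "data": {
  "rows": [0.2,0.05,-0.06,0.1,0,0.3,0,0.3,0,0,0,0,0,0,0.4,0,0,0,0,0,0,1,0,0,0,0,0,0,1,0,0,0,0,0,0,1,0,0,0,0,0,0],
  "grip_force": 50
}}

```text
time: 5.35
tool_pos: [525.7, -0.5, 139.6]
eef_rot: [[-0.905, 0.117, 0.41], [0.109, 0.993, -0.044], [-0.412, 0.005, -0.911]]
ft_force: [0.7, -1.7, 0.3]
grip_width: 25.1
```

```bash
python3 st.py -24 15 0
python3 - <<'E'
from plan import *
f=robot.grab_frame("wrist"); cv2.imwrite("pics/w3.png",f["img"])
E
```

```text
5.35 [ 5.257e+02 -5.000e-01  1.396e+02] 25.1 [ 0.7 -1.7  0.3] [  2.  -4. -47.  23.  -3.   8.]
(array([ 0.06,  0.1 , -1.28]), array([ 0.03,  0.35, -0.59]))
grasp pt: lean -23.5 r 68.2 y -1.0
```

View pics/w3.png

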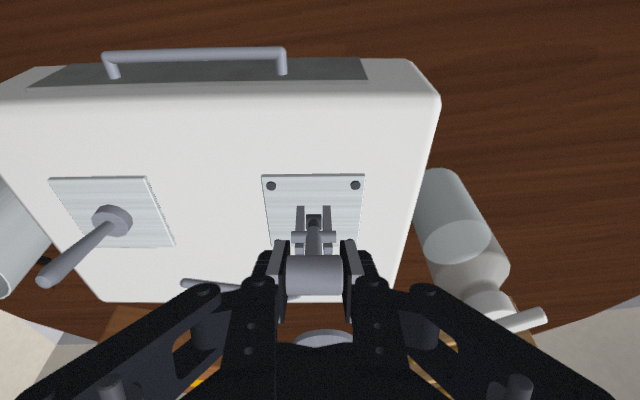

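Emit:
{"op": "play_rows", "data": {
  "rows": [1,0,0,-0.4,0,0,0,1,0,0,-0.4,0,0,0,1,0,0,-0.4,0,0,0,1,0,0,-0.3,0,0,0,1,0,0,0,0,0,0]
}}

```text
time: 5.82
tool_pos: [519.2, 0.2, 153.7]
eef_rot: [[-0.905, 0.117, 0.409], [0.109, 0.993, -0.044], [-0.412, 0.005, -0.911]]
ft_force: [3.6, -1.6, -6.9]
grip_width: 24.5
```

```bash
sed -i 's/^O=.*/O=np.array([544.7,-1.6,85.3])-1.0*Y/' plan.py; sed -i 's/pz=20/pz=17.8/; s/-20\*np/-17.8*np/' st.py; python3 st.py -24 15 0
```

```text
5.8167 [5.192e+02 2.000e-01 1.537e+02] 24.5 [ 3.6 -1.6 -6.9] [  2.  -6. -46.  26.  -3.   8.]
(array([ 0.04, -0.01,  0.05]), array([ 0.04,  0.31, -0.59]))
grasp pt: lean -23.8 r 81.5 y 0.1
```

Emit:
{"op": "play_rows", "data": {
  "rows": [1,-0.44,0,0.015,0,4,0,1,-0.44,0,0.015,0,4,0,1,-0.44,0,0.015,0,4,0]
}}

```text
time: 6.07
tool_pos: [526.8, -1.3, 156.3]
eef_rot: [[-0.972, 0.116, 0.206], [0.114, 0.993, -0.021], [-0.207, 0.004, -0.978]]
ft_force: [6.6, -1.5, -7.6]
grip_width: 24.9
```

```bash
python3 st.py -12 15 0;python3 st.py 0 15 0
```

```text
6.0667 [526.8  -1.3 156.3] 24.9 [ 6.6 -1.5 -7.6] [  1.   3. -32.  43.  -1.   7.]
(array([-0.47,  0.06,  0.02]), array([ 0.11, -0.03, -0.5 ]))
grasp pt: lean -15.3 r 81.3 y -0.6
6.0667 [526.8  -1.3 156.3] 24.9 [ 6.6 -1.5 -7.6] [  1.   3. -32.  43.  -1.   7.]
(array([-1.79,  0.07,  0.15]), array([ 0.16, 11.97, -0.49]))
grasp pt: lean -15.3 r 81.3 y -0.6
```

Emit:
{"op": "play_rows", "data": {
  "rows": [1,-0.5,0,0.03,0,3,0,1,-0.5,0,0.03,0,3,0,1,-0.5,0,0.03,0,3,0,1,-0.45,0,0.02,0,3,0]
}}

```text
time: 6.4
tool_pos: [542.9, -3.1, 156.0]
eef_rot: [[-0.993, 0.115, -0.019], [0.115, 0.993, 0.006], [0.02, 0.004, -1.0]]
ft_force: [0.0, 0.7, -7.3]
grip_width: 25.0
```

```bash
python3 st.py 0 15 0;python3 st.py 12 15 0
```

```text
6.4 [542.9  -3.1 156. ] 25.0 [ 0.   0.7 -7.3] [ -1.  15. -16.  59.   0.   6.]
(array([-0.16,  0.07, -0.25]), array([ 0.21, -1.13, -0.42]))
grasp pt: lean -0.9 r 78.5 y -0.8
6.4 [542.9  -3.1 156. ] 25.0 [ 0.   0.7 -7.3] [ -1.  15. -16.  59.   0.   6.]
(array([-1.47,  0.08, -0.14]), array([ 0.26, 10.87, -0.4 ]))
grasp pt: lean -0.9 r 78.5 y -0.8
```

Emit:
{"op": "play_rows", "data": {
  "rows": [1,-0.45,0,-0.15,0,3,0,1,-0.4,0.02,-0.1,0,3,0,1,-0.45,0.02,0,0,3,0,1,-0.4,0,0,0,2.5,0]
}}

```text
time: 6.73
tool_pos: [556.1, -4.5, 153.4]
eef_rot: [[-0.965, 0.115, -0.237], [0.111, 0.993, 0.03], [0.239, 0.002, -0.971]]
ft_force: [-3.1, 0.0, -6.2]
grip_width: 25.1
```

```bash
python3 st.py 12 15 0;python3 st.py 24 15 0
```

```text
6.7333 [556.1  -4.5 153.4] 25.1 [-3.1  0.  -6.2] [-1. 28. -1. 76.  1.  5.]
(array([-0.05,  0.07, -0.39]), array([ 0.22, -1.83, -0.35]))
grasp pt: lean 11.9 r 77.1 y -0.8
6.7333 [556.1  -4.5 153.4] 25.1 [-3.1  0.  -6.2] [-1. 28. -1. 76.  1.  5.]
(array([-1.37,  0.08, -0.3 ]), array([ 0.26, 10.17, -0.33]))
grasp pt: lean 11.9 r 77.1 y -0.8
```

Emit:
{"op": "play_rows", "data": {
  "rows": [1,0,0,-0.3,0,0,0,1,0,0,-0.25,0,0,0,1,-0.3,0,-0.1,0,2,0]
}}

```text
time: 6.98
tool_pos: [558.6, -4.8, 155.3]
eef_rot: [[-0.953, 0.115, -0.279], [0.11, 0.993, 0.034], [0.281, 0.002, -0.96]]
ft_force: [-0.8, -0.5, -7.4]
grip_width: 24.8
```

```bash
python3 st.py 24 15 0
```

```text
6.9833 [558.6  -4.8 155.3] 24.8 [-0.8 -0.5 -7.4] [-1. 30.  3. 79.  2.  5.]
(array([-1.17,  0.08, -0.11]), array([ 0.23,  7.67, -0.33]))
grasp pt: lean 14.0 r 79.4 y -0.8
```

Emit:
{"op": "play_rows", "data": {
  "rows": [1,-0.4,0,-0.1,0,2.5,0,1,-0.4,0.02,-0.1,0,2.5,0,1,-0.4,0.02,-0.1,0,2.5,0,1,-0.2,0,-0.05,0,0.5,0]
}}

```text
time: 7.32
tool_pos: [569.5, -6.0, 155.1]
eef_rot: [[-0.903, 0.114, -0.414], [0.103, 0.994, 0.048], [0.417, 0.0, -0.909]]
ft_force: [-6.4, 0.2, -8.2]
grip_width: 25.3
```

```bash
python3 st.py 24 15 0
```

```text
7.3167 [569.5  -6.  155.1] 25.3 [-6.4  0.2 -8.2] [-2. 39. 15. 90.  2.  4.]
(array([-0.14,  0.07,  0.16]), array([ 0.15, -0.62, -0.29]))
grasp pt: lean 23.2 r 82.6 y -0.7
```

Emit:
{"op": "play_rows", "data": {
  "rows": [1,-0.2,0,0.15,0,0,0,1,-0.15,0,0.1,0,0,0,1,-0.1,0,0,0,0,0]
}}

```text
time: 7.57
tool_pos: [567.8, -5.7, 150.9]
eef_rot: [[-0.901, 0.113, -0.419], [0.103, 0.994, 0.048], [0.422, -0.0, -0.907]]
ft_force: [-3.7, 0.4, -5.6]
grip_width: 25.2
```

```bash
python3 st.py 24 0 0
```

```text
7.5667 [567.8  -5.7 150.9] 25.2 [-3.7  0.4 -5.6] [-2. 39. 15. 90.  2.  4.]
(array([-0.15,  0.06,  1.21]), array([ 0.12, -0.97, -0.29]))
grasp pt: lean 23.3 r 78.1 y -0.7
```

Emit:
{"op": "play_rows", "data": {
  "rows": [1,-0.15,0,0.4,0,0,0,1,-0.1,0,0.4,0,0,0,1,-0.1,0,0.4,0,0,0,1,-0.1,0,0.2,0,0,0]
}}

```text
time: 7.9
tool_pos: [563.1, -5.2, 139.4]
eef_rot: [[-0.903, 0.113, -0.415], [0.103, 0.994, 0.047], [0.417, -0.0, -0.909]]
ft_force: [-2.8, -0.4, 9.0]
grip_width: 25.2
```

```bash
python3 st.py 24 0 0
```

```text
7.9 [563.1  -5.2 139.4] 25.2 [-2.8 -0.4  9. ] [-2. 39. 12. 88.  2.  4.]
(array([-0.08,  0.06, -0.03]), array([ 0.09, -0.67, -0.27]))
grasp pt: lean 23.4 r 65.7 y -0.6
```

Emit:
{"op": "play_rows", "data": {
  "rows": [0.2,0,0,0,0,0,0,0,0,0,0,0,0,0,-0.3,0,0,0,0,0,0,-0.3,0,0,0,0,0,0,-0.3,0,0,0,0,0,0]
}}

```text
time: 8.32
tool_pos: [567.9, -4.9, 143.4]
eef_rot: [[-0.909, 0.113, -0.401], [0.103, 0.994, 0.047], [0.403, 0.001, -0.915]]
ft_force: [0.5, -0.4, -0.0]
grip_width: 55.2
```

```bash
python3 st.py 24 0 60
python3 - <<'E'
from plan import *
f=robot.grab_frame("wrist"); cv2.imwrite("pics/w4.png",f["img"])
E
```

```text
8.3167 [567.9  -4.9 143.4] 55.2 [ 0.5 -0.4 -0. ] [-2. 38. 13. 88.  2.  4.]
(array([ 0.16, -0.  , -5.48]), array([ 0.19,  0.22, -0.23]))
grasp pt: lean 25.4 r 71.3 y 0.2
```

View pics/w4.png

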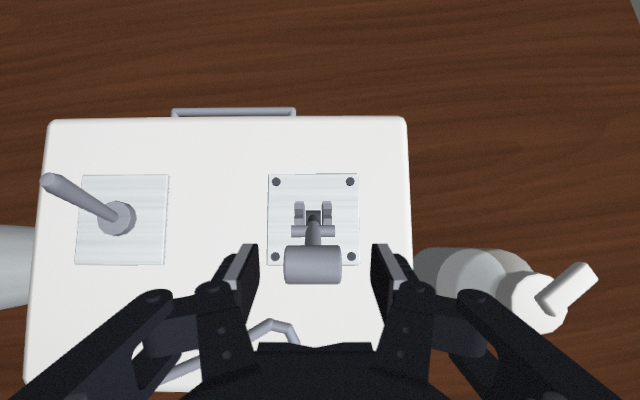

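Emit:
{"op": "play_rows", "data": {
  "rows": [-0.3,0,0,-1.5,0,0,0,-0.3,0,0,-2,0,0,0,-0.3,0,0,-2.5,0,0,0,-0.3,0,0,-2.5,0,0,0,-0.3,0,0,-2,0,0,0,-0.3,2,0,-1,0,0,0,-0.3,0,0,0,0,0,0,-0.3,0,0,0,0,0,0]
}}

```text
time: 9.03
tool_pos: [597.8, -8.4, 258.7]
eef_rot: [[-0.908, 0.113, -0.402], [0.103, 0.994, 0.047], [0.405, 0.001, -0.914]]
ft_force: [0.2, -0.6, -0.3]
grip_width: 55.4
```

Run:
```python
from plan import *
for n in ("wrist","top","scene"):
    s=robot.observe(); f=robot.grab_frame(n); cv2.imwrite(f"pics/{n}5.png",f["img"])
    R,t=campose(f,s); K=np.array(f["K"])
    rr,cc=np.mgrid[0:400,0:640]
    u=cv2.undistortPoints(np.stack([cc.ravel(),rr.ravel()],1).astype(float)[:,None],K,np.array([f["k1"],0,0,0.]))[:,0]
    z=f["range_z"].ravel(); P=(np.c_[u,np.ones(len(u))]*z[:,None])@R.T+t
    L=np.c_[(P-O)@X,(P-O)@Y,(P-O)@Z]
    m=(z>0)&(L[:,2]>58)&(abs(L[:,0])<60)&(abs(L[:,1])<18)&(L[:,2]<100)
    if m.any(): print(n,m.sum(),np.percentile(L[m],[1,50,99],axis=0).round(1))
    for q in ("lock_head","dimmer_tip"):
        for d in robot.pinpoint(n,q)[:1]: print(n,q,d["point"],round(d["confidence"],2),world(f,d["point"],s).round(1))
print(robot.observe()["ft_force"],robot.observe()["time"],robot.observe()["tool_pos"])
```

```text
wrist 641 [[ 18.6 -11.5  70.4]
 [ 27.9   1.   77.6]
 [ 35.8  13.5  80.2]]
wrist lock_head [218.2, 313.7] 0.65 [571.9  -4.  165.8]
wrist dimmer_tip [170.7, 159.6] 0.72 [ 513.7 -135.   153.8]
scene 207 [[ 19.9 -12.6  64.4]
 [ 32.   -2.2  75.1]
 [ 35.9  12.3  79.1]]
scene lock_head [232.4, 315.2] 0.61 [578.9  -2.3 161.2]
scene dimmer_tip [225.0, 210.5] 0.62 [ 468.7 -142.    83.7]
[ 1.11138244  0.21083981 -0.06672508] 9.4833 [597.09560281  -8.36410465 258.34178404]
```

View pics/wrist5.png

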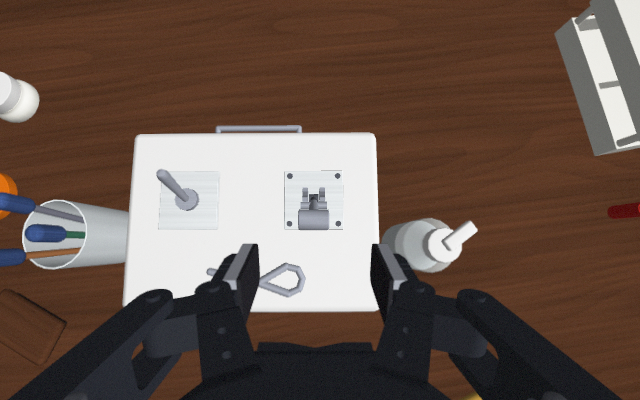

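View pics/scene5.png

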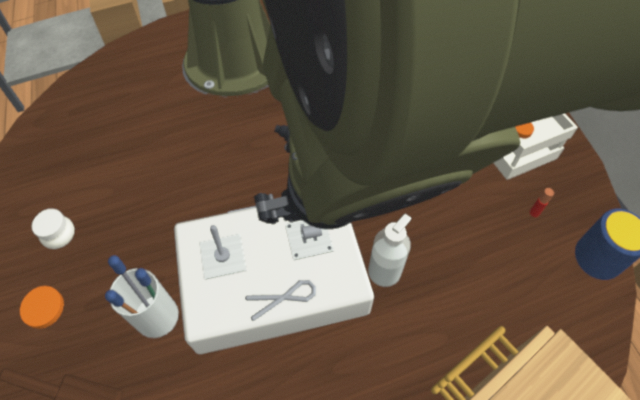

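```bash
python3 -c "
from rig import robot
print(robot.sign_off())"
```

```text
the job is handed in; nothing more can be done
None
```

The steriliser's locking lever is switched on. I pinched its crossbar head, pulled it out about 15 mm and swung it to the back stop. I then let it down into the notch, opened the gripper and backed off before handing in at about 9.5 s.

**Pull during the swing:** it sagged to about 11 mm partway, close to the 10 mm that clears the guard. I corrected it before finishing the swing.

**Lever, last check:** the wrist camera puts the head centre about 27 mm to the plate's +x. Its top is at the same height as when it was home at the start (80.2 mm against 80.7 mm). When I lowered it, the force readings showed it down at home and against the back stop. The scene camera broadly agrees.

**Dimmer, last check:** by the wrist camera its tip is within about 1 mm of where it started, and I never touched it. The scene camera's dimmer point landed on the background rather than the lever, so I ignored it. The top camera could not see either lever because the arm was in the way.

**Contact at hand-in:** the gripper was clear of everything, and the wrist force was about 1 N or less.

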